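# Run down the loose wing nut on a pressure canner

### The job

One of the six wing nuts that hold down the pressure canner's lid, the one nearest the steel vent weight, has been left backed off. Run it down clockwise (seen from above), pushing its wings round with your fingertips stroke after stroke, until it seats on its lug and turns no further. Never take the nut between the fingers, do not shift or lift the canner or the things around it, and come away clear.

Things in the scene. Friction and masses are not known exactly. Their poses are not given: they have to be found in the camera images.
- canner: pressure canner of cast aluminium, 7 kg, standing loose on the counter; origin at the centre of its underside, z up. Pot 242 mm across, rim 260 mm, lid flange 200 mm up. Six black wing nuts stand upright 140 mm from its centre line, 60 degrees apart: the loose one in the -x direction, the other five tight. Two black carrying handles along +y and -y, out to 167 mm, 150 mm up
- seat (a point): where the loose nut's axis meets the top of its lug, 208 mm above the counter, at x = -140 mm on the canner; axes as the canner's. The lug is 36 mm wide and reaches 13 mm outward of this point. The lid's low dome starts 38 mm inward of it and stays below 230 mm
- vent_weight (a point): centre of the top of the steel vent weight, a cylinder 33 mm across on the lid, 257 mm above the counter, on the line from the canner's centre to the loose nut, 80 mm from that nut's axis
- lid_handle (a point): top middle of the black bar handle across the lid's centre, along the canner's y, 118 mm long, 20 mm wide, 263 mm above the counter. Beyond it, at x = +56 mm on the canner, a round dial gauge 54 mm across, top 259 mm up
- wing_nut (a joint): turn of the loose nut, rad: 0 when seated on its lug (a firm stop), growing counterclockwise seen from above, so it is the clockwise turn still to go; starts at 7 to 12. At 0 the wings lie along the canner's y, as on the tight nuts; at q they stand q counterclockwise of that. Turns freely (1.2 N at 25 mm from the axis), stays where left, sinks 3 mm a turn (3 to 6 mm in all)
- nut_top (a point): on the loose nut's axis, level with the wing tops, 36 mm above its underside; x along the wings, y across, z up. Two upright flat rounded wings (discs of 13 mm radius) on opposite sides, 64 mm tip to tip, 6 mm thick, 10 to 36 mm above the underside (seated: 218 to 244 mm above the counter); round hub 21 mm across, 27 mm at the foot, 34 mm high, closed at the top
- bowl: red ceramic bowl, 156 mm across, 68 mm high, bystander; origin at the centre of its underside
- lidded_box: clear plastic box with its lid on, 118 x 176 mm, 75 mm high, bystander; origin at the centre of its underside
- pie_tin: aluminium pie tin, 224 mm across, 32 mm high, bystander; origin at the centre of its underside

How it is judged:
By the outcome, as a careful person would: the job done as asked, in the order asked, and still so for the second after the job is handed in, with the robot touching nothing.
It also fails if it takes over 64 s, if anything falls off the work surface, if the arm or the gripper's body presses on something with over 40 N, if the wrist force passes 120 N, or if a joint passes its speed limit or range.

### The arm

A 6-joint arm with a two-finger parallel gripper is mounted at the origin on the work surface. World frame = base frame: x ahead of the robot, y to its left, z up, the work surface at z = 0. Lengths are in mm, angles in rad, forces in N, time in s.
With the tool pointing down it reaches from about 350 to 775 mm from the base axis. Payload 7.3 kg.
Tool frame: the origin (TCP) lies on the centre line of the jaws, within the pads' length; the fingertips stand 22 mm ahead of it and the grasp point (between the pads) lies 3 mm ahead of it; z points along the fingers, y is the direction in which the jaws open and shut (so a half turn about z gives the same grasp; the last joint's range is limited). The gripper opens to 92 mm and grips with 3 to 60 N. Pads are 19 mm wide; open, the fingers measure 130 mm over their backs; the gripper's body (75 mm by 190 mm) begins 47 mm behind the grasp point.
Start: joints at [1.133, 0.342, 1.524, -0, 1.275, -0.146], TCP at [151.014, 502.829, 248.741] pointing down, gripper open.
Joint ranges: [-2.53, 2.53], [-0.77, 2.02], [0.04, 2.7], [-1, 4.14], [0.28, 2.66], [-3.11, 3.11]. Speed limits (rad/s): [2.57, 2.57, 3.14, 3.14, 3.14, 3.14].

### API

Orientations are given as [roll, pitch, yaw] about the fixed x, y, z axes, in that order (R = Rz(yaw) Ry(pitch) Rx(roll)).
In Python, from plant import get_obs, capture, bot, spot_in gives the robot as it stands.
- The arm moves only by the shell command python3 -m handwheel 'ROWS' [OPENING]. ROWS is JSON, a list of rows, each a list of 2 entries, a list of its own where there are three numbers: the shift along the world's x, y, z in mm, then the turn, a rotation vector about the world's x, y, z in rad. In form: [[[x, y, z], [wx, wy, wz]], ...]. A call has 1 to 12 rows; each row shifts and turns the commanded pose from where the row before left it; what a row does not reach is not made up. A row lasts 1/8 s, in which the tool goes at most 62.5 mm and 10.7 degrees, less where a joint would pass 70% of its speed; a pose out of reach is approached as far as the arm can. A call is refused whole if a number of a shift passes 62.5 or a number of a turn 0.188, either way. A call with a gripper value outside its range is refused whole. OPENING is the closure, from 0 (fully open) to 1 (shut), set as the call begins (- or left out, the last holds). The fingers move at their own pace and stop on an object; the grip force is fixed at half the most. Time passes only in rows, so rows that do not move let the fingers close. It gives the time, the measured TCP pose, the force and the opening at its end, in the units of the state.
- get_obs(): the state, without advancing time (a new reading comes with each control period).
- capture(name): name is "scene" or "side" or "wrist"; returns a dict with "img" (400x640x3 uint8, red, green, blue), "fx", "fy", "cx", "cy" (pixels), "cam_to_world" (4x4, takes a point from camera to world coordinates). Camera axes: x right, y up, looking along -z (the intrinsics and any distortion apply to the point x, -y, -z); pixel columns grow to the right and rows downward; lengths in mm; the calibration is good to about 2 mm. A picture is of the moment at which its call begins. There is no depth.
- bot.close_job(): hands the job in, once; it reports no verdict.
Trained networks look in the newest picture that a camera, given by its name, has taken for a name from the list of things; names that differ only in an ending like _2 or _b are one class to them, and where a whole thing is asked for, a point or a joint stands for the part that bears it (a point fixed in the world has none). Each returns a list of dicts, best first, with "score" (0 to 1); they miss things now and then, are a little off and sometimes report something else, mostly with a low value. They report only what shows in the picture. A call takes as long as a camera call.
- spot_in(thing, camera): "xyz" ([x, y, z] in mm, in the coordinates of the camera as it stood for that picture, good to about 4 mm: the middle of the surface that is visible of it).
The state is a dict: "time": time; "joint_positions": joint angles; "dq": joint speeds; "tau": joint torques, N m; "tool_pos": TCP position; "tcp_rot": TCP orientation; "contact_force": force on the tool from outside, world axes, zero at the start; "moment": the same for the moment, N m; "grip_width": finger opening in mm.
Only numpy, scipy, OpenCV 4.12 (cv2) and the standard library are available. Lean on these libraries where they do the work, as an engineer would, in place of code of your own. Each camera call takes 0.05 s, during which the arm holds its last target. There are 200 camera calls.

## Working session

There is one attempt and no reset: what is moved stays moved. The work goes in short steps, Python scripts to look and compute and a shell command to move; the robot and the scene stay as the last step left them, time stands still between calls to the robot, and variables do not carry over. Pictures are saved under pics/ and viewed, about 8 in all and at most 12, crops included, and the job is handed in when it is done.

```bash
mkdir -p pics; ls; cat > h.py <<'E'
import numpy as np, cv2
from plant import get_obs, capture, bot, spot_in
def w(c,p): return (np.array(c["cam_to_world"])@np.r_[p,1])[:3]
def px(c,P):
    q=np.linalg.inv(np.array(c["cam_to_world"]))@np.r_[P,1]
    return np.array([c["cx"]+c["fx"]*q[0]/-q[2], c["cy"]+c["fy"]*-q[1]/-q[2]])
def ray(c,u,v,z):
    M=np.array(c["cam_to_world"]); d=M[:3,:3]@np.array([(u-c["cx"])/c["fx"],-(v-c["cy"])/c["fy"],-1]); o=M[:3,3]
    return o+d*(z-o[2])/d[2]
def save(c,n): cv2.imwrite(f"pics/{n}.png",c["img"][:,:,::-1])
E
python3 - <<'E'
from h import *
np.set_printoptions(precision=1,suppress=True)
print(get_obs())
ims=[]
for n in("scene","side"):
    c=capture(n); ims.append(c["img"]); print(n,c["fx"],[k for k in c])
    print(np.array(c["cam_to_world"])[:3,3])
    for t in("canner","vent_weight","lid_handle","wing_nut","bowl","lidded_box","pie_tin"):
        for d in spot_in(t,n)[:6 if t=="wing_nut" else 2]: p=w(c,d["xyz"]); print(t,round(d["score"],2),p,px(c,p))
    save(c,n)
E
```

```text
pics
{'time': 0.0, 'joint_positions': array([ 1.1,  0.3,  1.5, -0. ,  1.3, -0.1]), 'dq': array([ 0., -0.,  0., -0.,  0.,  0.]), 'tau': array([ -0. , -43.1, -24.4,   0.1,   0.1,  -0. ]), 'tool_pos': array([150.9, 502.5, 248. ]), 'tcp_rot': array([-3.1, -0. ,  2.8]), 'contact_force': array([-0.1, -0.1,  0.2]), 'moment': array([-0.,  0., -0.]), 'grip_width': 91.84208723488656}
scene 496.30236043632834 ['img', 'fx', 'fy', 'cx', 'cy', 'cam_to_world']
[1084.6  951.8  921.5]
canner 0.87 [703.1 149.  202.6] [287.8 239.3]
vent_weight 0.64 [706.3 151.3 199.4] [287.  241.4]
lid_handle 0.97 [703.2 151.9 200.7] [288.3 240.7]
wing_nut 0.57 [567.4   0.7 238.3] [309.7 181. ]
bowl 0.92 [ 420.7 -445.1   45.9] [286.4 157.1]
lidded_box 0.65 [702.5 150.9 201. ] [288.4 240.2]
lidded_box 0.6 [ 693.9 -372.7   70.3] [219.2 179.4]
pie_tin 0.82 [540.4 406.1   4. ] [402.3 349.1]
pie_tin 0.31 [703.1 149.8 202.8] [287.9 239.4]
side 462.6442848357127 ['img', 'fx', 'fy', 'cx', 'cy', 'cam_to_world']
[ 399.5 -815.4 1127.8]
canner 0.83 [662.3  14.4 196. ] [352.7 188.4]
vent_weight 0.9 [663.7  18.1 200.2] [353.  186.4]
lid_handle 0.93 [659.   15.6 198.7] [351.5 187.6]
lid_handle 0.71 [ 434.5 -396.4   27.3] [292.5 372.8]
wing_nut 0.55 [568.4 -15.5 236.2] [321.3 190.4]
wing_nut 0.46 [ 676.1 -429.9   71.4] [397.1 362.8]
bowl 0.79 [ 434.7 -393.8   26.8] [292.5 371.8]
lidded_box 0.92 [ 677.6 -432.    76.5] [398.3 362.7]
pie_tin 0.93 [544.8 442.5   6.7] [290.7 141.9]
pie_tin 0.64 [659.7  16.  199. ] [351.7 187.4]
```

View pics/scene.png

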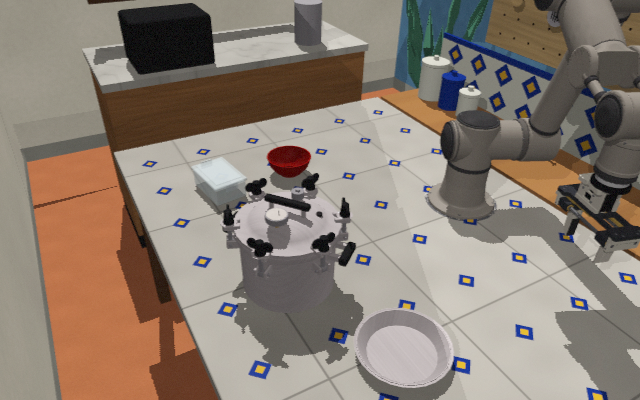

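View pics/side.png

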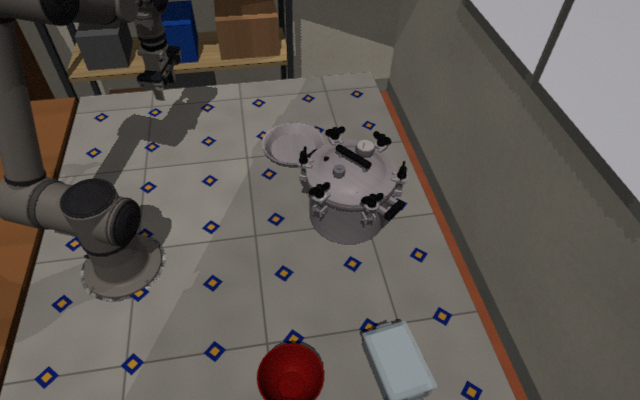

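The scene image shows the loose nut near (310,183), with the vent weight at (298,190). In the side image they are at (319,192) and (339,170). Next I'll triangulate and enlarge crops.

```bash
python3 - <<'E'
from h import *
np.set_printoptions(precision=1,suppress=True)
a=capture("scene");b=capture("side")
for n,u,v,z in(("handle",(288,202),(353,156),263),("weight",(298,189),(339,166),257),("nut",(310,178),(319,186),246)):
    print(n,ray(a,*u,z),ray(b,*v,z))
A=cv2.resize(a["img"][165:285,210:370],None,fx=5,fy=5,interpolation=cv2.INTER_CUBIC)
B=cv2.resize(b["img"][115:235,280:440],None,fx=5,fy=5,interpolation=cv2.INTER_CUBIC)
o=np.vstack([A[:300],B[:]])
save({"img":A[:300]},"ca"); save({"img":B},"cb"); 
E
```

```text
handle [674.2  92.9 263. ] [671.2  71.9 263. ]
weight [624.3  46.1 257. ] [627.2  45.8 257. ]
nut [565.7  -0.9 246. ] [563.3  -7.9 246. ]
```

View pics/cb.png

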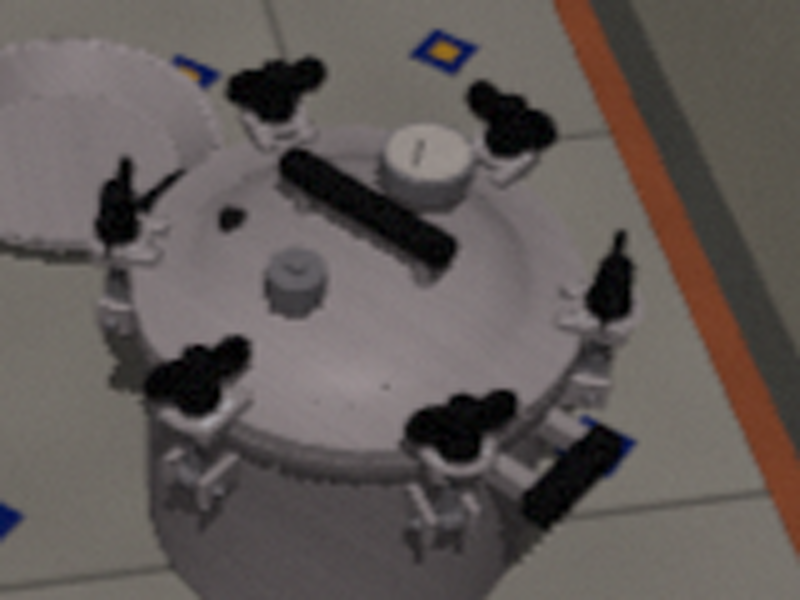

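The side crop shows the loose nut at about (200,370), with its wings running lower left to upper right. The handle and weight line points at it. That puts the nut near (564,-4) and the canner yaw near 0.68. I'll move above it with the fingers closed.

```bash
python3 -m handwheel '[[[0,0,60],[0,0,0]],[[10,-30,50],[0,0,0]],[[40,-46,0],[0,0,0]],[[40,-46,0],[0,0,0]],[[40,-46,0],[0,0,0]],[[40,-46,0],[0,0,0]],[[40,-46,0],[0,0,0]],[[40,-46,10],[0,0,0]],[[40,-46,10],[0,0,0]],[[40,-46,20],[0,0,0]],[[40,-46,20],[0,0,0]],[[40,-46,20],[0,0,0]]]' 1; python3 -m handwheel '[[[3,-17,0],[0,0,0]],[[0,0,0],[0,0,0]],[[0,0,0],[0,0,0]]]'
python3 - <<'E'
from h import *
np.set_printoptions(precision=2,suppress=True)
o=get_obs();print(o["tool_pos"],o["tcp_rot"],o["joint_positions"],o["contact_force"],o["grip_width"])
c=capture("wrist");save(c,"w1");print(np.array(c["cam_to_world"]))
for t in("canner","vent_weight","lid_handle","wing_nut"):
    for d in spot_in(t,"wrist")[:3]: p=w(c,d["xyz"]); print(t,round(d["score"],2),p,px(c,p))
for P in((564,-4,246),(625,46,257),(671,82,263),(o["tool_pos"]+[0,0,-22])): print(px(c,P))
E
```

```text
time: 2.4
tool_pos: [558.9, 14.7, 438.0]
tcp_rot: [3.141, 0.0, 2.85]
contact_force: [1.2, 1.0, 0.5]
grip_width: 0.8
time: 2.78
tool_pos: [560.0, 0.7, 437.2]
tcp_rot: [3.141, -0.001, 2.851]
contact_force: [-0.1, -0.6, 0.1]
grip_width: 0.5
[560.04   0.68 437.18] [ 3.14 -0.    2.85] [-0.14  0.35  1.01  0.    1.79 -1.42] [-0.11 -0.56  0.14] 0.4635205221894943
[[  0.29  -0.92  -0.27 485.37]
 [  0.96   0.27   0.08  22.3 ]
 [  0.    -0.29   0.96 574.07]
 [  0.     0.     0.     1.  ]]
canner 0.81 [612.3  109.43 208.9 ] [413.95 189.05]
vent_weight 0.62 [614.9  110.53 211.74] [415.9 191.3]
lid_handle 0.83 [611.86 112.89 217.14] [418.64 189.64]
wing_nut 0.6 [559.91  -7.41 248.74] [313.12 183.75]
[317.09 185.7 ]
[374.35 225.53]
[414.98 254.68]
[320.62 247.98]
```

View pics/w1.png

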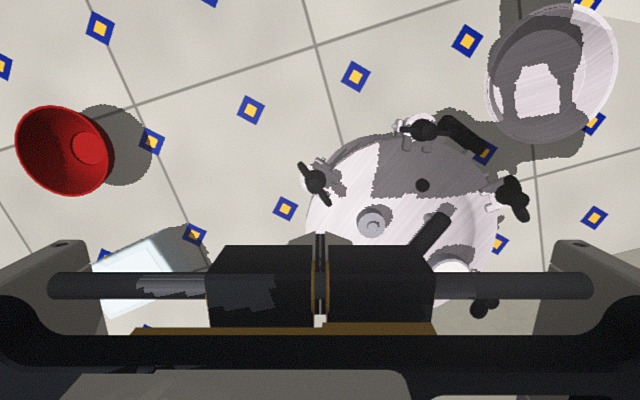

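The wrist picture shows the loose nut at (316,182), its wings running (305,166) to (326,203), and the weight top at (373,220). I'll enlarge the nut for a precise fix.

```bash
python3 - <<'E'
from h import *
np.set_printoptions(precision=2,suppress=True)
c=capture("wrist");im=c["img"]
save({"img":cv2.resize(im[150:260,280:500],None,fx=3.6,fy=3.6,interpolation=cv2.INTER_CUBIC)},"w2")
for u,v,z in((316,182,246),(373,218,257),(305,166,240),(326,203,240)): print(ray(c,u,v,z))
m=(im.max(2)<60)[150:215,290:345]; n,l,s,ce=cv2.connectedComponentsWithStats(m.astype(np.uint8)); print(s,ce+[290,150])
E
```

```text
[560.23  -4.35 246.  ]
[616.42  46.36 257.  ]
[540.17 -11.39 240.  ]
[589.27  -0.91 240.  ]
[[   0    0   55   65 3088]
 [   8   12   34   43  487]] [[317.22 182.12]
 [315.58 181.24]]
```

View pics/w2.png

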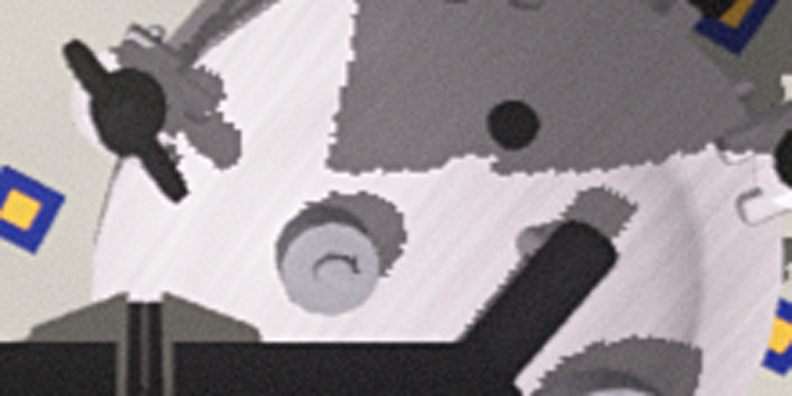

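```bash
python3 - <<'E'
from h import *
np.set_printoptions(precision=2,suppress=True)
c=capture("wrist")
f=lambda u,v,z: ray(c,280+u/3.6,150+v/3.6,z)
N=f(128,110,246);W=f(330,267,257);t1=f(72,45,239);t2=f(180,195,239)
print(N,W,np.hypot(*(W-N)[:2]),np.degrees(np.arctan2(*(W-N)[1::-1])))
print("tips",t1,t2,(t1+t2)/2,np.hypot(*(t2-t1)[:2]),np.degrees(np.arctan2(*(t2-t1)[1::-1])))
T=get_obs()["tool_pos"][2]-22
print([f(u,295,T) for u in(30,120,170,260)],c["fx"])
E
```

```text
[558.56  -4.55 246.  ] [623.35  42.89 257.  ] 80.3010424694246 36.208753298050496
tips [534.96 -15.91 239.  ] [592.39   2.94 239.  ] [563.68  -6.49 239.  ] 60.44806833516695 18.17003948298952
[array([545.58, -14.75, 415.39]), array([549.71,  -0.95, 415.39]), array([552.01,   6.72, 415.39]), array([556.14,  20.53, 415.39])] 297.83825658474575
```

The nut axis is about (561,-5), and its distance from the weight comes out at 80.3 mm, as it should. Canner yaw is about 36.5°, so the turn to go is about 7.5 or 10.7 rad. I'll go down beside the wing with closed fingers, then orbit the fingertips around the hub at fixed tool orientation.

```bash
python3 -m handwheel '[[[-4,30,0],[0,0,0]],[[0,0,-50],[0,0,0]],[[0,0,-50],[0,0,0]],[[0,0,-50],[0,0,0]],[[0,0,-20],[0,0,0]],[[0,0,0],[0,0,0]],[[0,0,0],[0,0,0]]]'
python3 - <<'E'
from h import *
np.set_printoptions(precision=2,suppress=True)
c=capture("wrist");save({"img":cv2.resize(c["img"][120:330,180:460],None,fx=2.8,fy=2.8,interpolation=cv2.INTER_CUBIC)},"w3")
o=get_obs();print(o["tool_pos"])
for z in(240,246):
  for P in((561,-5,z),(o["tool_pos"]+[0,0,-22])): print((px(c,P)-[180,120])*2.8)
E
```

```text
time: 4.0
tool_pos: [557.5, 29.4, 268.5]
tcp_rot: [3.141, 0.002, 2.85]
contact_force: [-0.1, 0.0, 0.5]
grip_width: 0.2
[557.62  29.4  268.76]
[249.   399.32]
[393.72 359.01]
[244.46 413.18]
[393.72 359.01]
```

View pics/w3.png

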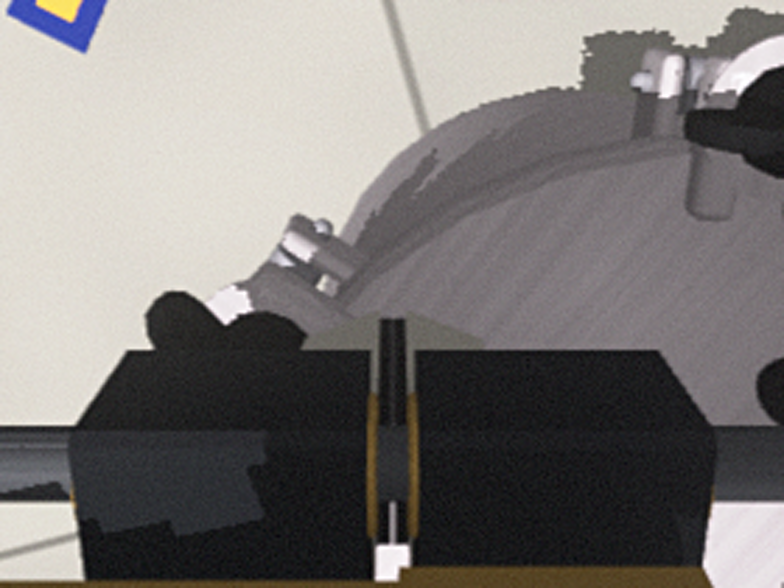

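The closed fingertips stand clear of the wing, which is half hidden at crop (225,320). Force is zero. I'll go down to working height and make the first half orbit.

```bash
python3 -m handwheel '[[[-1.7,1.6,-8],[0,0,0]],[[0,0,-7],[0,0,0]],[[0,0,0],[0,0,0]]]'; python3 -m handwheel '[[[14.7,-4.4,0],[0,0,0]],[[14.7,-4.4,0],[0,0,0]],[[5.5,-10.2,0],[0,0,0]]]'; python3 -m handwheel '[[[-4.7,-15.8,0],[0,0,0]],[[-4.7,-15.8,0],[0,0,0]]]';python3 -m handwheel '[[[-4.7,-15.8,0],[0,0,0]],[[0,0,0],[0,0,0]]]'
python3 - <<'E'
from h import *
np.set_printoptions(precision=2,suppress=True)
c=capture("wrist");a=c["img"][100:290,180:460]
b=capture("side")["img"][165:225,290:370]
save({"img":np.hstack([cv2.resize(a,(560,400),interpolation=cv2.INTER_CUBIC),cv2.resize(b,(240,400) if 0 else (240,180),interpolation=cv2.INTER_CUBIC).repeat(1,0) if 0 else np.vstack([cv2.resize(b,(240,180)),np.zeros((220,240,3),np.uint8)])])},"w4")
E
```

```text
time: 4.42
tool_pos: [554.9, 31.0, 251.5]
tcp_rot: [-3.141, -0.001, 2.85]
contact_force: [-1.0, -0.7, -0.4]
grip_width: 0.5
time: 4.8
tool_pos: [590.5, 12.1, 252.0]
tcp_rot: [3.141, -0.0, 2.851]
contact_force: [-0.2, 1.1, -0.1]
grip_width: 0.4
time: 5.05
tool_pos: [581.7, -20.3, 252.6]
tcp_rot: [3.14, 0.004, 2.85]
contact_force: [7.0, 2.1, -1.0]
grip_width: 0.3
time: 5.3
tool_pos: [575.2, -36.9, 252.3]
tcp_rot: [-3.141, -0.001, 2.848]
contact_force: [0.7, 0.2, -0.8]
grip_width: 0.6
```

View pics/w4.png

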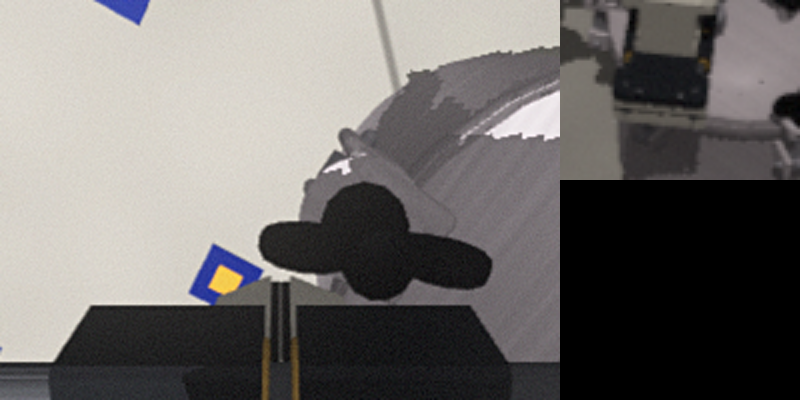

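The wrist crop shows the hub top at about (380,265) and the wings from (262,243) to (490,270). The fingers are behind the left wing. The earlier 7 N suggests the block brushed the hub, so I'll refine the axis from this near view.

```bash
python3 - <<'E'
from h import *
np.set_printoptions(precision=2,suppress=True)
c=capture("wrist");f=lambda u,v,z: ray(c,180+u/2,100+v/2.105,z)
for z in(244,247): print(f(380,265,z))
a=f(262,243,236);b=f(490,270,236);print(a,b,(a+b)/2,np.hypot(*(a-b)[:2]),np.degrees(np.arctan2(*(b-a)[1::-1])))
print(get_obs()["tool_pos"],get_obs()["contact_force"])
E
```

```text
[564.43  -5.4  244.  ]
[563.12  -5.57 247.  ]
[552.69 -34.29 236.  ] [578.08  23.86 236.  ] [565.39  -5.21 236.  ] 63.44685537429039 66.40776316897494
[575.75 -35.32 252.2 ] [ 0.04 -0.33 -0.71]
```

The axis refines to (564,-5), with the wings at 66°. I'll continue the orbit with slightly more clearance from the hub.

```bash
python3 -m handwheel '[[[-6.4,-7.3,0],[0,0,0]],[[-15.2,4.6,0],[0,0,0]],[[-15.2,4.6,0],[0,0,0]],[[-6.1,11.3,0],[0,0,0]]]'; python3 -m handwheel '[[[4.9,16.2,0],[0,0,0]],[[4.9,16.2,0],[0,0,0]]]';python3 -m handwheel '[[[4.9,16.2,0],[0,0,0]],[[0,0,0],[0,0,0]]]'
python3 - <<'E'
from h import *
np.set_printoptions(precision=2,suppress=True)
c=capture("wrist");o=get_obs();print(o["tool_pos"],o["contact_force"])
r=o["tool_pos"][:2]-[564,-5];print("local",r@[.958,-.287],r@[.287,.958])
save({"img":cv2.resize(c["img"][100:290,180:460],(560,380),interpolation=cv2.INTER_CUBIC)},"w5")
E
```

```text
time: 5.95
tool_pos: [532.4, -22.4, 252.4]
tcp_rot: [-3.141, 0.0, 2.849]
contact_force: [0.6, -1.1, 0.5]
grip_width: 0.2
time: 6.2
tool_pos: [543.5, 11.5, 252.2]
tcp_rot: [3.141, 0.0, 2.85]
contact_force: [-0.4, -0.7, 0.8]
grip_width: 0.6
time: 6.45
tool_pos: [548.4, 28.2, 251.9]
tcp_rot: [3.141, 0.0, 2.852]
contact_force: [-0.4, 0.2, -0.8]
grip_width: 0.3
[548.21  27.35 251.96] [-0.29  0.2   0.15]
local -24.407598048580283 26.46302438477057
```

View pics/w5.png

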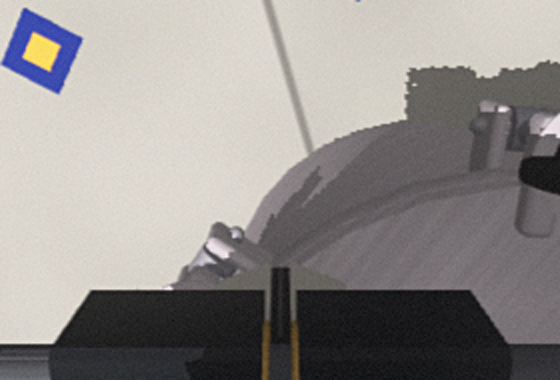

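The nut is hidden behind the fingers, and the force is zero. I'll go over the top, then take the possible 7.5 rad seat in small steps.

```bash
python3 -m handwheel '[[[10.6,5.7,0],[0,0,0]],[[15.2,-4.6,0],[0,0,0]],[[15.2,-4.6,0],[0,0,0]],[[6.1,-11.3,0],[0,0,0]]]'; python3 -m handwheel '[[[-0.9,-3,0],[0,0,0]],[[-0.9,-3,0],[0,0,0]]]';python3 -m handwheel '[[[-0.9,-3,0],[0,0,0]],[[0,0,0],[0,0,0]]]';python3 -m handwheel '[[[-0.6,-2,0],[0,0,0]],[[0,0,0],[0,0,0]]]'
python3 - <<'E'
from h import *
np.set_printoptions(precision=2,suppress=True)
c=capture("wrist");o=get_obs();print(o["tool_pos"],o["contact_force"])
r=o["tool_pos"][:2]-[564,-5];print("local",r@[.958,-.287],r@[.287,.958])
save({"img":cv2.resize(c["img"][100:290,180:460],(560,380),interpolation=cv2.INTER_CUBIC)},"w6")
E
```

```text
time: 7.0
tool_pos: [596.0, 11.5, 252.1]
tcp_rot: [3.141, 0.001, 2.85]
contact_force: [-0.1, 1.7, 0.9]
grip_width: 0.5
time: 7.25
tool_pos: [593.0, 5.3, 252.3]
tcp_rot: [3.141, 0.0, 2.849]
contact_force: [1.6, 0.9, -1.0]
grip_width: 0.2
time: 7.5
tool_pos: [592.0, 2.5, 252.3]
tcp_rot: [3.142, 0.0, 2.85]
contact_force: [2.0, 1.4, -0.4]
grip_width: 0.7
time: 7.75
tool_pos: [591.5, 0.7, 252.2]
tcp_rot: [3.142, -0.0, 2.85]
contact_force: [1.3, 1.2, 0.1]
grip_width: 0.3
[591.48   0.65 252.21] [ 1.54  1.36 -0.44]
local 24.70602534403657 13.303378203138507
```

View pics/w6.png

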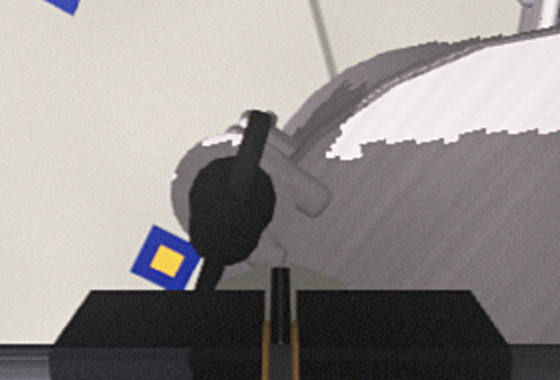

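The wings run (258,115) to (200,290), which is about -35° in world, 18° short of the nearer seat angle. The fingers are on the wing with about 2 N. I'll go on gently.

```bash
for i in 1; do python3 -m handwheel '[[[-0.6,-2,0],[0,0,0]],[[0,0,0],[0,0,0]]]'; done; python3 -m handwheel '[[[-0.6,-2,0],[0,0,0]],[[0,0,0],[0,0,0]]]' | grep -E 'pos|force'; python3 -m handwheel '[[[-0.4,-1.2,0],[0,0,0]],[[0,0,0],[0,0,0]]]'| grep -E 'pos|force'; python3 -m handwheel '[[[-0.4,-1.2,0],[0,0,0]],[[0,0,0],[0,0,0]]]'| grep -E 'pos|force'
```

```text
time: 8.05
tool_pos: [590.8, -1.4, 252.1]
tcp_rot: [3.142, -0.001, 2.85]
contact_force: [0.1, 2.4, -0.1]
grip_width: 0.1
tool_pos: [590.3, -3.6, 252.1]
contact_force: [0.3, 2.4, -0.4]
tool_pos: [590.0, -4.7, 252.2]
contact_force: [0.7, 1.3, 0.1]
tool_pos: [589.6, -5.9, 252.2]
contact_force: [0.6, 1.8, 0.3]
```

```bash
m(){ grep -E 'pos|force'; }; python3 -m handwheel '[[[-0.4,-1.2,0],[0,0,0]],[[0,0,0],[0,0,0]]]'|m; python3 -m handwheel '[[[-0.4,-1.2,0],[0,0,0]],[[0,0,0],[0,0,0]]]'|m; python3 -m handwheel '[[[-0.4,-1.2,0],[0,0,0]],[[0,0,0],[0,0,0]]]'|m; python3 -m handwheel '[[[-0.4,-1.2,0],[0,0,0]],[[0,0,0],[0,0,0]]]'|m
python3 - <<'E'
from h import *
c=capture("wrist");im=c["img"]
a=np.array(im[100:250,240:360]).max(2)<50
n,l,s,ce=cv2.connectedComponentsWithStats(a.astype(np.uint8));print(s)
r=[ (v+100,240+np.nonzero(a[v,:])[0].min(),240+np.nonzero(a[v,:])[0].max()) for v in range(0,150,8) if a[v].any()];print(r)
E
```

```text
tool_pos: [589.2, -7.1, 252.2]
contact_force: [0.1, 1.7, -0.5]
tool_pos: [588.8, -8.4, 252.2]
contact_force: [0.2, 2.2, -0.1]
tool_pos: [588.4, -9.5, 252.2]
contact_force: [0.4, 1.4, 0.2]
tool_pos: [588.0, -10.8, 252.2]
contact_force: [0.6, 1.3, 0.3]
[[    0     0   120   150 14441]
 [    0    73   120    77  3258]
 [   76   134     9    16   142]
 [   88   145    32     5   159]]
[(180, np.int64(307), np.int64(359)), (188, np.int64(298), np.int64(359)), (196, np.int64(295), np.int64(353)), (204, np.int64(295), np.int64(341)), (212, np.int64(296), np.int64(332)), (220, np.int64(286), np.int64(330)), (228, np.int64(277), np.int64(325)), (236, np.int64(270), np.int64(324)), (244, np.int64(271), np.int64(324))]
```

Still turning freely and now past the nearer seat angle (wings about -75°), so about 158° remain. I'll sweep round quickly, then creep onto the stop.

```bash
m(){ grep -E 'pos|force'; }; python3 -m handwheel '[[[-3.9,-12.8,0],[0,0,0]],[[-3.9,-12.8,0],[0,0,0]],[[-11.3,-6.1,0],[0,0,0]],[[-10,3,0],[0,0,0]],[[-10,3,0],[0,0,0]],[[-10.4,3.2,0],[0,0,0]],[[-3,5.6,0],[0,0,0]],[[-3,5.6,0],[0,0,0]],[[0,0,0],[0,0,0]]]'|m; python3 -m handwheel '[[[0.9,3,0],[0,0,0]],[[0,0,0],[0,0,0]]]'|m;python3 -m handwheel '[[[0.6,2,0],[0,0,0]],[[0,0,0],[0,0,0]]]'|m
python3 - <<'E'
from h import *
np.set_printoptions(precision=2,suppress=True)
c=capture("wrist");o=get_obs()
r=o["tool_pos"][:2]-[564,-5];print("local",r@[.958,-.287],r@[.287,.958])
save({"img":cv2.resize(c["img"][100:290,180:460],(560,380),interpolation=cv2.INTER_CUBIC)},"w7")
E
```

```text
tool_pos: [532.3, -21.3, 252.3]
contact_force: [-1.8, -1.8, 2.0]
tool_pos: [533.4, -18.7, 251.9]
contact_force: [-0.4, -0.7, 0.1]
tool_pos: [533.9, -16.8, 251.9]
contact_force: [-1.4, -1.2, 0.1]
local -25.42116214063057 -19.987169626136417
```

View pics/w7.png

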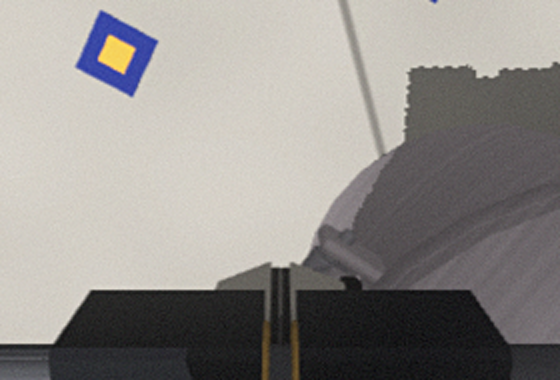

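The fingers are on the wing: its tip just shows at (350,283) and the force is 1.8 N. Now I'll creep.

```bash
m(){ grep -E 'pos|force'; }; python3 -m handwheel '[[[0.6,2,0],[0,0,0]],[[0,0,0],[0,0,0]]]'|m;python3 -m handwheel '[[[0.6,2,0],[0,0,0]],[[0,0,0],[0,0,0]]]'|m;python3 -m handwheel '[[[0.3,1,0],[0,0,0]],[[0,0,0],[0,0,0]]]'|m;python3 -m handwheel '[[[0.3,1,0],[0,0,0]],[[0,0,0],[0,0,0]]]'|m
```

```text
tool_pos: [534.6, -14.8, 252.1]
contact_force: [-1.3, -1.4, 0.2]
tool_pos: [535.5, -12.7, 252.4]
contact_force: [-0.1, -1.0, -0.1]
tool_pos: [535.7, -11.9, 252.3]
contact_force: [-1.5, -2.1, 0.1]
tool_pos: [535.9, -10.9, 252.3]
contact_force: [0.4, -2.2, 0.9]
```

```bash
m(){ grep -E 'pos|force'; }; python3 -m handwheel '[[[0.3,1,0],[0,0,0]],[[0,0,0],[0,0,0]]]'|m;python3 -m handwheel '[[[0.3,1,0],[0,0,0]],[[0,0,0],[0,0,0]]]'|m;python3 -m handwheel '[[[0.3,1,0],[0,0,0]],[[0,0,0],[0,0,0]]]'|m
```

```text
tool_pos: [536.2, -9.9, 252.2]
contact_force: [-1.1, -2.4, 0.8]
tool_pos: [536.5, -8.9, 252.2]
contact_force: [-0.7, -1.3, -0.0]
tool_pos: [536.7, -7.9, 252.2]
contact_force: [0.4, -2.2, 0.9]
```

```bash
m(){ grep -E 'pos|force'; }; python3 -m handwheel '[[[0.3,1,0],[0,0,0]],[[0,0,0],[0,0,0]]]'|m;python3 -m handwheel '[[[0.3,1,0],[0,0,0]],[[0,0,0],[0,0,0]]]'|m;python3 -m handwheel '[[[0.3,1,0],[0,0,0]],[[0,0,0],[0,0,0]]]'|m
```

```text
tool_pos: [537.1, -6.9, 252.3]
contact_force: [-0.9, -2.0, 2.2]
tool_pos: [537.3, -6.3, 252.3]
contact_force: [-1.7, -6.5, 2.2]
tool_pos: [537.4, -5.9, 252.2]
contact_force: [-1.4, -6.7, 3.0]
```

```bash
m(){ grep -E 'pos|force'; }; python3 -m handwheel '[[[0.3,1,0],[0,0,0]],[[0,0,0],[0,0,0]]]'|m
```

```text
tool_pos: [537.6, -5.4, 252.3]
contact_force: [-2.9, -9.3, 2.9]
```

It's at the stop: force climbed from 2 to 9.7 N and the fingers barely advance. I'll back off along the way I came, rise, and look.

```bash
python3 -m handwheel '[[[-1.5,-5,0],[0,0,0]],[[-3,-8,0],[0,0,0]],[[-8,0,0],[0,0,0]],[[0,0,0],[0,0,0]],[[0,0,30],[0,0,0]],[[0,0,50],[0,0,0]],[[0,0,50],[0,0,0]],[[0,0,50],[0,0,0]],[[10,20,0],[0,0,0]],[[0,0,0],[0,0,0]],[[0,0,0],[0,0,0]]]'
python3 - <<'E'
from h import *
np.set_printoptions(precision=2,suppress=True)
c=capture("wrist");p=px(c,(564,-5,240)).astype(int);q=px(c,(624,43,257)).astype(int);print(p,q)
x,y=p[0]-40,p[1]-45;a=c["img"][y:y+120,x:x+160];print(x,y)
save({"img":cv2.resize(a,(800,600),interpolation=cv2.INTER_CUBIC)},"w8");np.save("xy.npy",[x,y])
E
```

```text
time: 15.65
tool_pos: [535.1, 3.0, 431.5]
tcp_rot: [-3.141, -0.001, 2.85]
contact_force: [-1.0, -0.3, -1.0]
grip_width: 0.2
[320 206] [375 247]
280 161
```

View pics/w8.png

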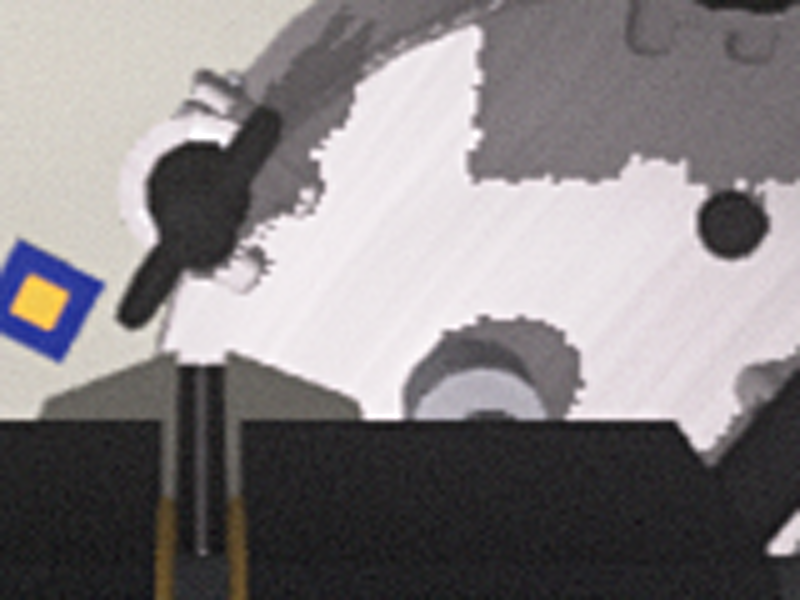

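```bash
python3 - <<'E'
from h import *
np.set_printoptions(precision=2,suppress=True)
c=capture("wrist");f=lambda u,v,z: ray(c,280+u/5,161+v/5,z)
a=f(270,112,231);b=f(130,322,231);print(a,b,(a+b)/2,np.hypot(*(a-b)[:2]),np.degrees(np.arctan2(*(b-a)[1::-1])))
print(f(200,210,242))
# handle edge
e=f(710,465,262);g=f(800,375,262);print(np.degrees(np.arctan2(*(e-g)[1::-1])))
for n in("scene","side"):
    d=capture(n)
    for t in("bowl","lidded_box","pie_tin"):
        for s in spot_in(t,n)[:1]: print(n,t,w(d,s["xyz"]))
old=cv2.imread("pics/side.png")[:,:,::-1];new=capture("side")["img"]
D=np.abs(old.astype(int)-new).max(2)
print("gauge/handle region diff",[(D[y:y+40,x:x+40]>60).sum() for x,y in((345,130),(385,155),(270,120),(340,210))])
print(get_obs()["contact_force"])
E
```

```text
[544.12  16.96 231.  ] [584.78 -30.02 231.  ] [564.45  -6.53 231.  ] 62.13328026971399 -49.12896849398262
[559.03  -4.55 242.  ]
-55.63944633475461
scene bowl [ 421.23 -443.87   49.56]
scene lidded_box [ 691.03 -373.79   70.89]
scene pie_tin [537.04 404.91   4.57]
side bowl [ 435.22 -399.72   27.42]
side lidded_box [ 674.78 -431.72   76.18]
side pie_tin [519.96 418.08   5.92]
gauge/handle region diff [np.int64(0), np.int64(0), np.int64(613), np.int64(0)]
[-0.32  0.01  0.31]
```

The stop was firm, but the wings measure -49° against -53.5° expected from the canner and -55.6° from the handle edge. I want a view with the handle and other nuts clear of the fingers.

```bash
python3 -m handwheel '[[[40,10,20],[0,0,0]],[[40,15,0],[0,0,0]],[[20,15,0],[0,0,0]],[[0,0,0],[0,0,0]],[[0,0,0],[0,0,0]],[[0,0,0],[0,0,0]]]'
python3 - <<'E'
from h import *
c=capture("wrist");ps=[px(c,P).astype(int) for P in((564,-5,240),(673,80,263))];print(ps)
x=max(0,ps[0][0]-40);y=max(0,ps[0][1]-50);a=c["img"][y:y+150,x:x+200];print(x,y,a.shape)
np.savez("last.npz",M=c["cam_to_world"],x=x,y=y,im=c["img"])
save({"img":cv2.resize(a,None,fx=4,fy=4,interpolation=cv2.INTER_CUBIC)},"w9")
E
```

```text
time: 16.95
tool_pos: [634.8, 42.6, 453.0]
tcp_rot: [3.141, 0.001, 2.849]
contact_force: [0.3, -0.5, 1.0]
grip_width: 0.3
[array([262, 130]), array([360, 203])]
222 80 (150, 200, 3)
```

View pics/w9.png

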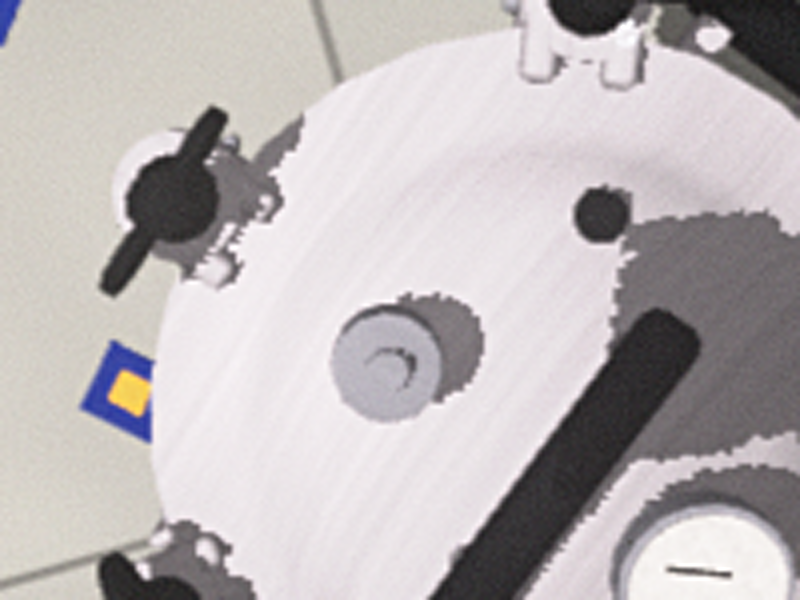

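The loose nut's wings run (218,112) to (110,290), and the handle's edges run (628,325) to (430,600) and (698,360) to (520,600). Everything stands free of the fingers.

```bash
python3 - <<'E'
from h import *
np.set_printoptions(precision=2,suppress=True)
c=capture("wrist");f=lambda u,v,z: ray(c,222+u/4,80+v/4,z)
ang=lambda a,b:np.degrees(np.arctan2(*(b-a)[1::-1]))
for z in(231,236): a=f(218,112,z);b=f(110,290,z);print("wing",ang(a,b),(a+b)/2,np.hypot(*(a-b)[:2]))
print("handle",ang(f(628,325,260),f(430,600,260)),ang(f(698,360,260),f(520,600,260)))
N=f(172,198,242);W=f(387,365,257);print("axis",N,"weight",W,ang(N,W),np.hypot(*(W-N)[:2]))
# model of wing outline for angles
im=c["img"]
for A in(-57,-53,-50,-47):
    m=np.zeros(im.shape[:2],np.uint8)
    d=np.array([np.cos(np.radians(A)),np.sin(np.radians(A)),0]);n=np.array([-d[1],d[0],0])
    best=0
    obs=(im.max(2)<60)
    for ox in np.arange(-4,4.1,1):
      for oy in np.arange(-4,4.1,1):
        m=np.zeros(im.shape[:2],np.uint8);O=np.array([562+ox,-5+oy,0])
        for s in(1,-1):
            P=[px(c,O+d*(s*19+13*np.cos(t))+n*k+[0,0,231+13*np.sin(t)]) for t in np.linspace(0,6.28,24) for k in(-3,3)]
            cv2.fillConvexPoly(m,cv2.convexHull(np.array(P,np.float32)*16).astype(np.int32),1,shift=4)
        P=[px(c,O+[r*np.cos(t),r*np.sin(t),z]) for t in np.linspace(0,6.28,24) for r,z in((10.5,242),(13.5,208))]
        cv2.fillConvexPoly(m,cv2.convexHull(np.array(P,np.float32)*16).astype(np.int32),1,shift=4)
        R=(slice(95,165),slice(235,295)); i=(m[R]>0)&obs[R];u=(m[R]>0)|obs[R];best=max(best,(i.sum()/u.sum(),ox,oy)) if best else (i.sum()/u.sum(),ox,oy)
    print(A,best)
E
```

```text
wing -50.79958453208459 [564.17  -6.63 231.  ] 61.77867016508388
wing -50.79958453208463 [564.11  -5.64 236.  ] 60.91782481586889
handle -50.11362028867602 -50.05054372916497
axis [563.51  -1.5  242.  ] weight [624.58  44.11 257.  ] 36.751586191430334 76.21142117864535
-57 (np.float64(0.5829903978052127), np.float64(1.0), np.float64(0.0))
-53 (np.float64(0.6116504854368932), np.float64(1.0), np.float64(-1.0))
-50 (np.float64(0.6049382716049383), np.float64(1.0), np.float64(0.0))
-47 (np.float64(0.5975609756097561), np.float64(2.0), np.float64(-2.0))
```

The wings at -50.8° match the handle at -50.1°, so the nut is seated. I'll hand in.

```bash
python3 -c "
from plant import bot; print(bot.close_job())"
```

```text
the job is handed in; nothing more can be done
None
```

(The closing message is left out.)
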